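Fit a trimming bat onto the pins of a banding wheel

TASK

Fit the plywood bat with the clay chuck onto the banding wheel: thread its two holes over the wheel's two upright pins, and press it firmly down past the stiff rubber rings until it sits flat on the wheel head all round. Then let go of it, and leave the jar, the slip cup and the brush undisturbed.

Things in the scene. Friction and masses are not known exactly. Their poses are not given: they have to be found in the camera images.
- bat: Loose plywood plate (bat), 120 (x) x 180 (y) x 12 mm, about 0.35 kg, starting on the ware board. Origin: centre of its underside, z up. Round 14 mm through holes at y = +65 and -65 mm, x = 0; the two ends are alike. Fixed on its middle, as a grip, is a round fired-clay chuck (see point bat_chuck).
- bat_chuck (a point): Centre of the chuck's closed flat top, 60 mm above the bat's top face (72 mm above its underside). The chuck is a straight round post of 44 mm diameter from 6 to 56 mm above the bat's top face, with a 60 mm wide flare below that.
- wheel: Banding wheel, fixed: 130 mm square dark foot under a round 220 mm head with two upright steel pins. Origin: on the axis at table height, z up; the pose of the foot only. A stiff brake holds the head, turned so that the line through the pins lies up to 0.3 rad either way from the foot's y axis. That angle is not reported: find it by touch (turn the bat on the pin tips until it drops) or see it.
- wheel_center (a point): On the wheel's axis at the head's flat top, 70 mm above the table; the centre of the bat's underside belongs here. The pins stand 65 mm either side of it, 12 mm in diameter, 28 mm high, the top 10 mm a cone narrowing to 5 mm. Round each is a 24 mm rubber ring, its top 10 mm above the head, that slides down flush at more than about 5 N and stays; the bat's weight does not move it.
- board: Dark wooden ware board, fixed, 170 (x) x 230 (y) x 20 mm thick, on which the bat starts. Origin: centre of its underside.
- jar: Bystander: terracotta jar, 160 mm tall, 108 mm at its widest, narrow neck. Origin: centre of its underside.
- slip_cup: Bystander: white cup, 70 mm tall, 70 mm across. Origin: centre of its underside.
- brush: Bystander: brush of 140 mm length, lying on the table between wheel and board. Origin: about its middle, at table height.
There are look-alikes about, which are no part of the job. There is more than one size of the bat; the one meant has the size given above.

How it is judged:
By the outcome, as a careful person would: the job done as asked, in the order asked, and still so for the second after the job is handed in, with the robot touching nothing.
It also fails if it takes over 64 s, if anything falls off the work surface, if the arm or the gripper's body presses on something with over 40 N, if the wrist force passes 120 N, or if a joint passes its speed limit or range.

ROBOT

A 7-joint arm with a two-finger parallel gripper is mounted at the origin on the work surface. World frame = base frame: x ahead of the robot, y to its left, z up, the work surface at z = 0. Lengths are in m, angles in rad, forces in N, time in s.
With the tool pointing down it reaches from about 0.4 to 0.85 m from the base axis. Payload 10.4 kg.
Tool frame: the origin (TCP) lies on the centre line of the jaws, within the pads' length; the fingertips stand 25 mm ahead of it and the grasp point (between the pads) lies 6 mm ahead of it; z points along the fingers, x is the direction in which the jaws open and shut, and the axes are right-handed (so a half turn about z gives the same grasp; the last joint's range is limited). The gripper opens to 87 mm and grips with 3 to 60 N. Pads are 19 mm wide; open, the fingers measure 117 mm over their backs; the gripper's body (75 mm by 190 mm) begins 51 mm behind the grasp point.
Start: joints at [-1.362, 0.332, -0.065, 1.46, 0.022, 1.35, -0.088], TCP at [0.144, 0.608, 0.248] pointing down, gripper open.
Joint ranges: [-2.6, 2.6], [-0.5, 2.12], [-1.47, 1.34], [0.16, 2.42], [-1.27, 4.41], [0.06, 2.06], [-2.6, 2.6]. Speed limits (rad/s): [2.22, 2.22, 2.79, 2.79, 3.14, 3.14, 3.14].

INTERFACE

Orientations are given as a rotation vector (axis times angle).
In Python, from rig import * gives the robot as it stands. The module is installed in compiled form; this text tells all that it offers.
- The arm moves only by the shell command python3 -m handwheel 'ROWS' [FORCE]. ROWS is JSON, a list of rows, each an object of numbers: "tx", "ty", "tz": the shift along the tool's x, y, z in mm; "yaw": the turn about the tool's z in rad; "jaw": the opening in per cent of the stroke, from 0 (shut) to 100 (fully open). A call has 1 to 10 rows; each row shifts and turns the commanded pose from where the row before left it, along the tool's axes as they then stand; what a row does not reach is not made up. A row lasts 1/8 s, in which the tool goes at most 62.5 mm and 10.7 degrees, less where a joint would pass 70% of its speed; a pose out of reach is approached as far as the arm can. A call with a gripper value outside its range is refused whole. The fingers move at their own pace and stop on an object; FORCE is the grip in N (left out, the last holds). Time passes only in rows, so rows that do not move let the fingers close. It gives the time, the measured TCP pose, the force and the opening at its end, in the units of the state.
- get_obs(): the state, without advancing time (a new reading comes with each control period).
- snapshot(name): name is "scene" or "top"; returns the picture (480x640x3 uint8, red, green, blue); there is no depth.
- calibration(name): a dict with "fx", "fy", "cx", "cy" (pixels), "dist_coeffs" ([k1, k2, p1, p2, k3] as OpenCV has them; the pictures are not rectified), "R" (3x3) and "t" (3): a world point X has camera coordinates R X + t. Camera axes: x right, y down, z forward; pixel columns grow to the right and rows downward; lengths in m; the calibration is good to about 2 mm. A picture is of the moment at which its call begins. calibration takes no time and is no camera call.
- job_done(): hands the job in, once; it reports no verdict.
The state is a dict: "time": time; "joint_positions": joint angles; "dq": joint speeds; "tau": joint torques, N m; "tcp_pos": TCP position; "ee_rot": TCP orientation; "wrist_force": force on the tool from outside, world axes, zero at the start; "torque": the same for the moment, N m; "gripper_width": finger opening in m.
Only numpy, scipy, OpenCV 4.12 (cv2) and the standard library are available. Lean on these libraries where they do the work, as an engineer would, in place of code of your own. Each camera call takes 0.05 s, during which the arm holds its last target.

## Working session

There is one attempt and no reset: what is moved stays moved. The work goes in short steps, Python scripts to look and compute and a shell command to move; the robot and the scene stay as the last step left them, time stands still between calls to the robot, and variables do not carry over. Pictures are saved under pics/ and viewed, and the job is handed in when it is done.

```bash
mkdir -p pics; ls; python3 - <<'E'
from rig import *
import cv2
o=get_obs()
for k in o: print(k,o[k])
for n in ("scene","top"):
    im=snapshot(n); cv2.imwrite(f"pics/{n}0.png",im[:,:,::-1]); print(n,calibration(n))
E
```

```text
pics
time 0.0
joint_positions [-1.36159787  0.33288575 -0.06471264  1.46094636  0.02163361  1.34990781
 -0.08849297]
dq [-2.09715093e-03 -1.19348028e-03  7.85771291e-04 -4.91936555e-04
  2.15474399e-03  1.50500194e-05  5.58981569e-04]
tau [ 7.37118944e-05 -6.23267269e+01  2.47049524e-02 -3.89888477e+01
 -6.12335186e-02  4.02646896e-02  1.60632053e-04]
tcp_pos [0.14350587 0.60793491 0.24674289]
ee_rot [ 2.46261548e+00  1.94910481e+00 -1.68837382e-03]
wrist_force [-0.26350601  0.5646385  -0.57739297]
torque [0.01948119 0.06354738 0.05207924]
gripper_width 0.08677400077916907
scene {'fx': 487.481619873049, 'fy': 487.481619873049, 'cx': 326.01436656739355, 'cy': 241.72944407584558, 'dist_coeffs': array([-0.03921085,  0.        ,  0.        ,  0.        ,  0.        ]), 'R': array([[-0.87482384,  0.4843108 ,  0.01123837],
       [ 0.38918606,  0.71643336, -0.57901422],
       [-0.28847438, -0.50216162, -0.81523999]]), 't': array([ 0.53838208, -0.04739844,  1.11600715])}
top {'fx': 534.7451277375503, 'fy': 534.7451277375503, 'cx': 315.86337783659496, 'cy': 230.02648493463957, 'dist_coeffs': array([0.03520766, 0.        , 0.        , 0.        , 0.        ]), 'R': array([[ 0.00634963, -0.99982544,  0.01757218],
       [-0.98736943, -0.00905051, -0.15817616],
       [ 0.15830759, -0.01634588, -0.98725454]]), 't': array([-0.15145046,  0.54765024,  1.18948404])}
```

View pics/scene0.png

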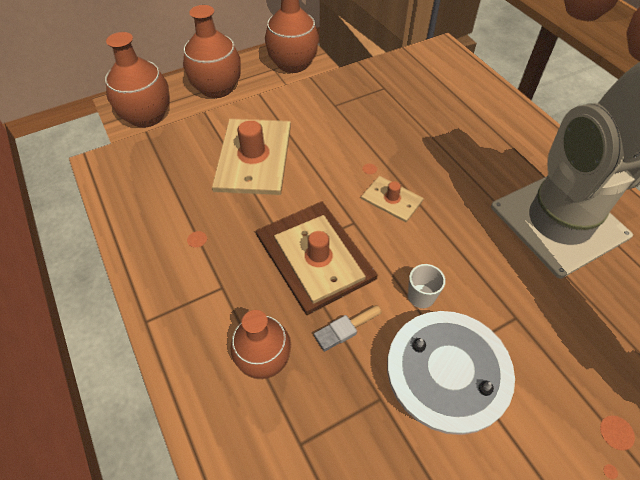

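View pics/top0.png

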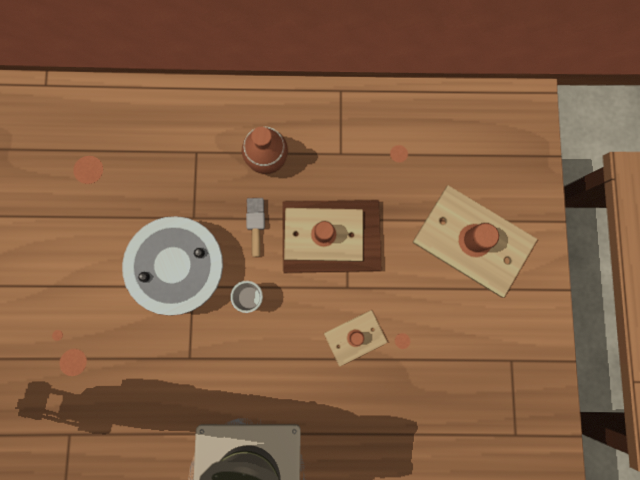

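The three possible bats in the top view are:
- (323,234), on the dark ware board
- (478,240), large, on the table
- (356,338), small, on the table

By the description, it's the one on the board. I'll check it in a close crop and by measuring its size.

```bash
cat > h.py <<'E'
import numpy as np, cv2
from rig import *
def cam(n):
    c=calibration(n); K=np.array([[c['fx'],0,c['cx']],[0,c['fy'],c['cy']],[0,0,1]]); return K,np.array(c['dist_coeffs']),np.array(c['R']),np.array(c['t'])
def ray(n,px,z):
    K,d,R,t=cam(n); u=cv2.undistortPoints(np.array(px,float).reshape(-1,1,2),K,d).reshape(-1,2)
    D=np.c_[u,np.ones(len(u))]@R; C=-R.T@t
    return C+D*((z-C[2])/D[:,2])[:,None]
def proj(n,X):
    K,d,R,t=cam(n); return cv2.projectPoints(np.array(X,float).reshape(-1,1,3),cv2.Rodrigues(R)[0],t,K,d)[0].reshape(-1,2)
E
python3 - <<'E'
from h import *
t=cv2.imread('pics/top0.png'); s=cv2.imread('pics/scene0.png')
a=cv2.resize(t[190:285,270:395],None,fx=3,fy=3,interpolation=2)
b=cv2.resize(s[195:320,245:385],None,fx=3,fy=3,interpolation=2)
c=cv2.resize(t[210:325,115:230],None,fx=3,fy=3,interpolation=2)
d=cv2.resize(s[300:440,380:525],None,fx=2.6,fy=2.6,interpolation=2)
W=np.zeros((600,800,3),np.uint8)
for im,(r,q) in zip((a,b,c),((0,0),(0,380),(290,0))):
    im=im[:600-r,:800-q]; W[r:r+im.shape[0],q:q+im.shape[1]]=im
cv2.imwrite('pics/crop1.png',W); cv2.imwrite('pics/crop2.png',d)
E
```

```text
(no output)
```

View pics/crop1.png

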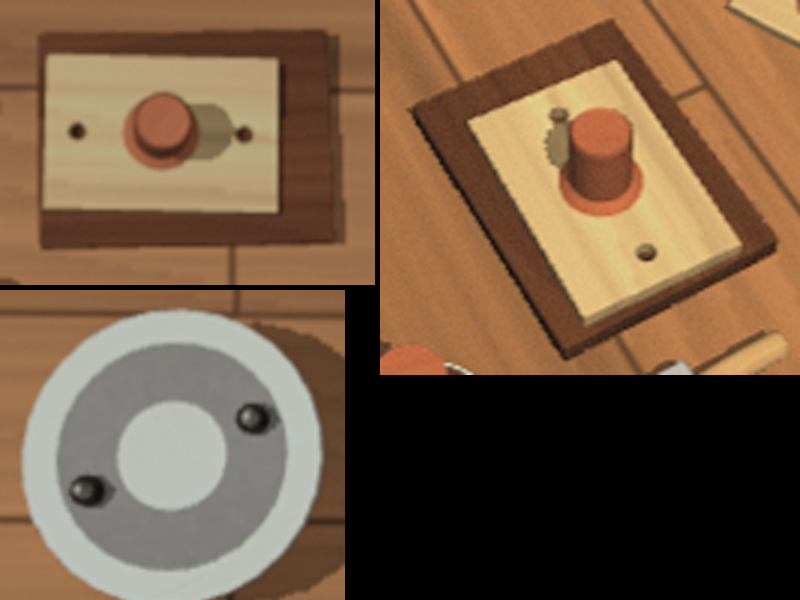

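View pics/crop2.png

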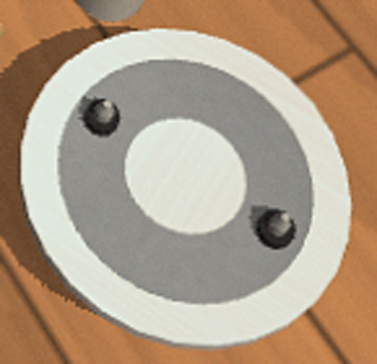

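The crops confirm it: pale bat, chuck in the middle, holes at about (296,234) and (351,235). The wheel's pins are at about (144,277) and (199,253). Next I'll measure by mask.

```bash
cat > meas.py <<'E'
from h import *
import sys
def cent(m,minA=6):
    n,l,st,c=cv2.connectedComponentsWithStats(m.astype(np.uint8)); return [(c[i],st[i,4]) for i in range(1,n) if st[i,4]>=minA]
def run(n,im,batroi,wroi):
    hsv=cv2.cvtColor(im,cv2.COLOR_BGR2HSV).astype(int); H,S,V=hsv[...,0],hsv[...,1],hsv[...,2]
    x0,x1,y0,y1=wroi; off=np.array([x0,y0])
    s,v=S[y0:y1,x0:x1],V[y0:y1,x0:x1]
    pale=((s<40)&(v>165)).astype(np.uint8)
    cs,_=cv2.findContours(pale,cv2.RETR_EXTERNAL,cv2.CHAIN_APPROX_NONE)
    C=max(cs,key=cv2.contourArea).reshape(-1,2)+off
    P=ray(n,C,0.07); A=np.c_[2*P[:,:2],np.ones(len(P))]; q=np.linalg.lstsq(A,(P[:,:2]**2).sum(1),rcond=None)[0]
    print(n,'wheel centre outer',q[:2].round(4),'R',np.sqrt(q[2]+q[:2]@q[:2]).round(4))
    nn,l,st,c=cv2.connectedComponentsWithStats(pale)
    for i in range(1,nn):
        if 300<st[i,4]<3000: print(' inner disc',ray(n,c[i]+off,0.07).round(4),st[i,4])
    for c,a in cent((v<75)&(s<70),25): print(' dark',(c+off).round(1),a,'z.08',ray(n,c+off,0.084).round(4)[0,:2])
    x0,x1,y0,y1=batroi; off=np.array([x0,y0]); h,s,v=[q[y0:y1,x0:x1] for q in (H,S,V)]
    ply=((h>14)&(s>50)&(s<140)&(v>140)).astype(np.uint8)
    cs,_=cv2.findContours(ply,cv2.RETR_EXTERNAL,cv2.CHAIN_APPROX_NONE)
    C=max(cs,key=cv2.contourArea).reshape(-1,2)+off
    P=ray(n,C,0.032)[:,:2]; r=cv2.minAreaRect((P*1000).astype(np.float32)); print(' bat rect mm',r)
    red=(h<9)&(s>110)&(v>60)
    print(' red',[(c+off,a) for c,a in cent(red,50)])
    cv2.imwrite(f'pics/m_{n}.png',np.vstack([ply*255,red.astype(np.uint8)*255]))
if __name__=='__main__':
    run('top',cv2.imread('pics/top0.png'),(275,375,200,272),(115,230,210,322))
    run('scene',cv2.imread('pics/scene0.png'),(250,380,205,310),(380,525,300,440))
    for n,p in (('top',[(295.7,233.7),(351.3,234.7)]),('scene',[(380/3*0+245+(559-380)/3,195+115/3),(245+(646-380)/3,195+252/3)])):
        q=ray(n,p,0.030); print(n,'holes',q.round(4),np.linalg.norm(q[0]-q[1]),q.mean(0))
    print('top chucktop',ray('top',[(324.3,230.7)],0.092)); 
    print('scene chucktop',ray('scene',[(245+(601-380)/3,195+130/3)],0.092)); 
    print('pins tip top',ray('top',[(115+253/3,210+(417-290)/3),(115+86/3,210+(490-290)/3)],0.094))
    print('pins tip scene',ray('scene',[(380+104/2.6,300+113/2.6),(380+279/2.6,300+222/2.6)],0.094))
E
python3 meas.py
```

```text
top wheel centre outer [0.4637 0.1726] R 0.1078
 inner disc [[0.461  0.1734 0.07  ]] 2998
 inner disc [[0.4638 0.1727 0.07  ]] 1017
 dark [200.2 252.6] 69 z.08 [0.4898 0.1083]
 dark [145.1 276.6] 80 z.08 [0.4362 0.2256]
 bat rect mm ((542.3280029296875, -164.69998168945312), (181.02333068847656, 120.56097412109375), 89.4076919555664)
 red []
scene wheel centre outer [0.4659 0.1726] R 0.1082
 inner disc [[0.4654 0.1727 0.07  ]] 1645
 dark [417.9 345.5] 103 z.08 [0.4978 0.1157]
 dark [484.5 388.2] 122 z.08 [0.4443 0.2321]
 bat rect mm ((543.2673950195312, -162.55825805664062), (185.635009765625, 121.02617645263672), 89.3785400390625)
 red []
top holes [[ 0.5421 -0.1005  0.03  ]
 [ 0.5409 -0.2303  0.03  ]] 0.12983880742022186 [ 0.54149886 -0.16538554  0.03      ]
scene holes [[ 0.5416 -0.229   0.03  ]
 [ 0.5431 -0.0995  0.03  ]] 0.12958381147717657 [ 0.54231911 -0.16426215  0.03      ]
top chucktop [[ 0.53991746 -0.1651587   0.092     ]]
scene chucktop [[ 0.5426466  -0.16366789  0.092     ]]
pins tip top [[0.48915922 0.10836036 0.094     ]
 [0.43528889 0.22570705 0.094     ]]
pins tip scene [[0.49636752 0.11717678 0.094     ]
 [0.44178661 0.23191579 0.094     ]]
```

```bash
cat >> h.py <<'E'
from scipy.spatial.transform import Rotation as Rr
def go(tgt,ang=None):
    o=get_obs(); R=Rr.from_rotvec(o['ee_rot']).as_matrix(); d=R.T@(np.array(tgt)-o['tcp_pos'])
    a=np.arctan2(R[1,0],R[0,0]); print('t',round(o['time'],2),'tcp',o['tcp_pos'].round(4),'ang',a.round(4),'tilt',R[:2,2].round(4),'F',o['wrist_force'].round(1),'M',o['torque'].round(2),'w',round(o['gripper_width'],4)); print('mm to go',(d*1000).round(1), 'yaw',None if ang is None else round(-(ang-a),4)); print('q',o['joint_positions'].round(2))
E
python3 -m handwheel '[{"yaw":-0.11,"jaw":100},{"yaw":-0.11}]'
python3 -c "
from h import *
go([.542,-.165,.20],1.5608)"
```

```text
t 0.1 tcp [0.1435 0.608  0.2468] ang 1.339 tilt [-0.0002 -0.0012] F [ 0.   0.4 -0. ] M [0.03 0.02 0.02] w 0.0867
mm to go [-660.7  565.4   47.7] yaw -0.2218
q [-1.36  0.33 -0.06  1.46  0.02  1.35 -0.09]$[0]: bad value
```

```bash
python3 -m handwheel '[{"tx":0,"ty":0,"tz":0,"yaw":-0.11,"jaw":100},{"tx":0,"ty":0,"tz":0,"yaw":-0.11,"jaw":100}]'
```

```text
time: 0.35
tcp_pos: [0.1435, 0.6081, 0.2471]
ee_rot: [2.23, 2.212, -0.001]
wrist_force: [-0.0, -0.8, 0.3]
gripper_width: 0.087
```

```bash
python3 -c "
from h import *
go([.542,-.165,.20],1.5608)"
```

```text
t 0.35 tcp [0.1435 0.6081 0.2471] ang 1.5626 tilt [-0.0001 -0.0008] F [-0.  -0.8  0.3] M [ 0.03  0.01 -0.  ] w 0.087
mm to go [-769.8  404.8   47.7] yaw 0.0018
q [-1.34  0.33 -0.09  1.46  0.03  1.35  0.13]
```

```bash
python3 -m handwheel '[{"tx":-39,"ty":34,"tz":0,"yaw":0,"jaw":100},{"tx":-39,"ty":34,"tz":0,"yaw":0,"jaw":100},{"tx":-39,"ty":34,"tz":0,"yaw":0,"jaw":100},{"tx":-39,"ty":34,"tz":0,"yaw":0,"jaw":100},{"tx":-39,"ty":34,"tz":0,"yaw":0,"jaw":100},{"tx":-39,"ty":34,"tz":0,"yaw":0,"jaw":100},{"tx":-39,"ty":34,"tz":0,"yaw":0,"jaw":100},{"tx":-39,"ty":34,"tz":0,"yaw":0,"jaw":100},{"tx":-39,"ty":34,"tz":0,"yaw":0,"jaw":100},{"tx":0,"ty":0,"tz":0,"yaw":0,"jaw":100}]' && python3 -c "
from h import *
go([.542,-.165,.20],1.5608)"
```

```text
time: 1.6
tcp_pos: [0.4477, 0.2498, 0.2474]
ee_rot: [2.242, 2.2, -0.001]
wrist_force: [0.1, 0.9, -0.6]
gripper_width: 0.0869
t 1.6 tcp [0.4477 0.2498 0.2474] ang 1.5519 tilt [ 0.0004 -0.0011] F [ 0.1  0.9 -0.6] M [0.04 0.   0.  ] w 0.0869
mm to go [-412.9  102.1   47.9] yaw -0.0089
q [-0.82  0.08  0.24  1.77 -0.02  1.3   0.97]
```

```bash
python3 -m handwheel '[{"tx":-46,"ty":11,"tz":3,"yaw":-0.009,"jaw":100},{"tx":-46,"ty":11,"tz":5,"yaw":0,"jaw":100},{"tx":-46,"ty":11,"tz":5,"yaw":0,"jaw":100},{"tx":-46,"ty":11,"tz":5,"yaw":0,"jaw":100},{"tx":-46,"ty":11,"tz":5,"yaw":0,"jaw":100},{"tx":-46,"ty":11,"tz":5,"yaw":0,"jaw":100},{"tx":-46,"ty":11,"tz":5,"yaw":0,"jaw":100},{"tx":-46,"ty":11,"tz":5,"yaw":0,"jaw":100},{"tx":-45,"ty":11,"tz":5,"yaw":0,"jaw":100},{"tx":0,"ty":0,"tz":0,"yaw":0,"jaw":100}]' && python3 -c "
from h import *
go([.542,-.1648,.07],1.5608)
cv2.imwrite('pics/scene1.png',snapshot('scene')[:,:,::-1])"
```

```text
time: 2.85
tcp_pos: [0.5424, -0.1627, 0.2038]
ee_rot: [2.23, 2.213, -0.003]
wrist_force: [-0.6, 0.6, -0.8]
gripper_width: 0.0874
t 2.85 tcp [ 0.5424 -0.1627  0.2038] ang 1.5634 tilt [-0.0014 -0.0015] F [-0.6  0.6 -0.8] M [ 0.06 -0.03  0.02] w 0.0874
mm to go [ -1.9  -0.2 133.8] yaw 0.0026
q [-0.31  0.25  0.61  1.71 -0.15  1.23  1.9 ]
```

View pics/scene1.png

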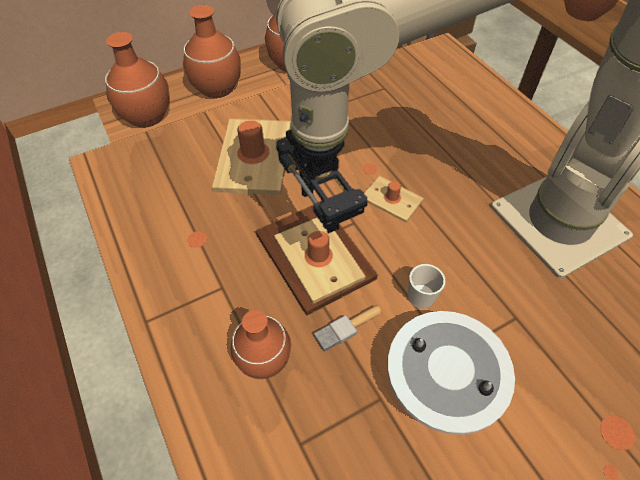

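The gripper is above the chuck, with its jaws along the bat's long side, at about (320,200). Now I'll go down.

```bash
python3 -m handwheel '[{"tx":-2,"ty":0,"tz":35,"yaw":0,"jaw":100},{"tx":0,"ty":0,"tz":35,"yaw":0,"jaw":100},{"tx":0,"ty":0,"tz":32,"yaw":0,"jaw":100},{"tx":0,"ty":0,"tz":31,"yaw":0,"jaw":100},{"tx":0,"ty":0,"tz":0,"yaw":0,"jaw":100}]' && python3 -c "
from h import *
go([.542,-.1648,.07],1.5608)"
```

```text
time: 3.52
tcp_pos: [0.5415, -0.1593, 0.0697]
ee_rot: [-2.219, -2.218, 0.003]
wrist_force: [0.8, 0.1, -0.2]
gripper_width: 0.0867
t 3.52 tcp [ 0.5415 -0.1593  0.0697] ang 1.5701 tilt [-0.0043  0.0014] F [ 0.8  0.1 -0.2] M [ 0.01 -0.    0.03] w 0.0867
mm to go [-5.5  0.5 -0.4] yaw 0.0093
q [-0.26  0.41  0.56  1.83 -0.26  0.97  1.98]
```

```bash
python3 -m handwheel '[{"tx":-5,"ty":0,"tz":0,"yaw":0.01,"jaw":100},{"tx":0,"ty":0,"tz":0,"yaw":0,"jaw":100}]' && python3 -c "
from h import *
go([.542,-.1648,.07],1.5608)"
```

```text
time: 3.78
tcp_pos: [0.5437, -0.1671, 0.073]
ee_rot: [2.235, 2.205, 0.002]
wrist_force: [1.4, 0.0, 0.5]
gripper_width: 0.0869
t 3.77 tcp [ 0.5437 -0.1671  0.073 ] ang 1.5574 tilt [ 0.0023 -0.0002] F [1.4 0.  0.5] M [-0.    0.04 -0.  ] w 0.0869
mm to go [ 2.3 -1.7  3. ] yaw -0.0034
q [-0.25  0.41  0.57  1.83 -0.26  0.97  1.98]
```

```bash
python3 -m handwheel '[{"tx":0,"ty":-2,"tz":2,"yaw":0,"jaw":0},{"tx":0,"ty":0,"tz":0,"yaw":0,"jaw":0},{"tx":0,"ty":0,"tz":0,"yaw":0,"jaw":0},{"tx":0,"ty":0,"tz":0,"yaw":0,"jaw":0}]' 50 && python3 -c "
from h import *
go([.542,-.1648,.07],1.5608)"
```

```text
time: 4.28
tcp_pos: [0.5409, -0.1665, 0.0695]
ee_rot: [-2.235, -2.207, -0.0]
wrist_force: [-0.2, -0.8, -0.2]
gripper_width: 0.0546
t 4.28 tcp [ 0.5409 -0.1665  0.0695] ang 1.5582 tilt [0.     0.0001] F [-0.2 -0.8 -0.2] M [-0.01 -0.01 -0.03] w 0.0546
mm to go [ 1.7  1.1 -0.5] yaw -0.0026
q [-0.25  0.41  0.57  1.84 -0.26  0.97  1.99]
```

```bash
python3 -m handwheel '[{"tx":0,"ty":0,"tz":0,"yaw":0,"jaw":0},{"tx":0,"ty":0,"tz":0,"yaw":0,"jaw":0},{"tx":0,"ty":0,"tz":0,"yaw":0,"jaw":0},{"tx":0,"ty":0,"tz":0,"yaw":0,"jaw":0}]' && python3 -c "
from h import *
go([.542,-.1648,.07],1.5608)"
```

```text
time: 4.78
tcp_pos: [0.5408, -0.1664, 0.0695]
ee_rot: [-2.235, -2.207, -0.0]
wrist_force: [0.4, 1.2, -0.6]
gripper_width: 0.0431
t 4.78 tcp [ 0.5408 -0.1664  0.0695] ang 1.5581 tilt [-0.      0.0003] F [ 0.4  1.2 -0.6] M [0.35 0.01 0.01] w 0.0431
mm to go [ 1.7  1.1 -0.5] yaw -0.0027
q [-0.25  0.41  0.57  1.84 -0.26  0.97  1.99]
```

The jaws have closed on the 44 mm post. Lifting now.

```bash
python3 -m handwheel '[{"tx":0,"ty":0,"tz":-10,"yaw":0,"jaw":0},{"tx":0,"ty":0,"tz":-25,"yaw":0,"jaw":0},{"tx":0,"ty":0,"tz":-35,"yaw":0,"jaw":0},{"tx":0,"ty":0,"tz":-35,"yaw":0,"jaw":0},{"tx":0,"ty":0,"tz":-15,"yaw":0,"jaw":0},{"tx":0,"ty":0,"tz":0,"yaw":0,"jaw":0}]' && python3 -c "
from h import *
go([.4645,.1727,.19],1.5581+0.44)
for n in('top','scene'): cv2.imwrite(f'pics/{n}2.png',snapshot(n)[:,:,::-1])"
```

```text
time: 5.52
tcp_pos: [0.541, -0.1667, 0.1899]
ee_rot: [2.235, 2.207, 0.001]
wrist_force: [0.1, 0.0, -4.4]
gripper_width: 0.0428
t 5.53 tcp [ 0.541  -0.1667  0.1899] ang 1.558 tilt [0.0012 0.0001] F [ 0.1  0.  -4.4] M [ 0.04 -0.    0.03] w 0.0428
mm to go [ 3.384e+02 -8.090e+01 -2.000e-01] yaw -0.4401
q [-0.3   0.27  0.62  1.73 -0.16  1.2   1.91]
```

View pics/scene2.png

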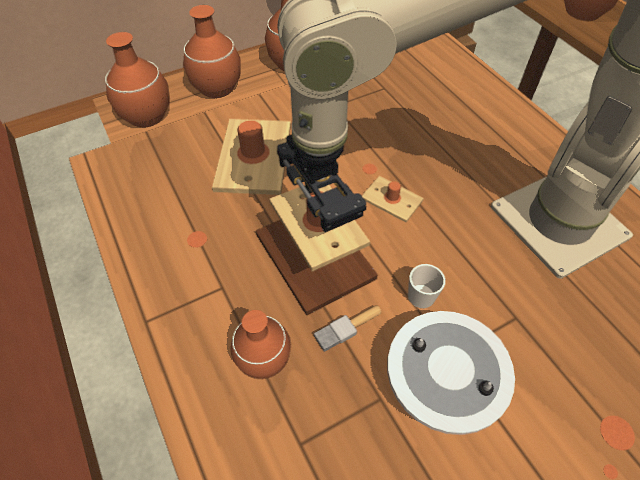

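View pics/top2.png

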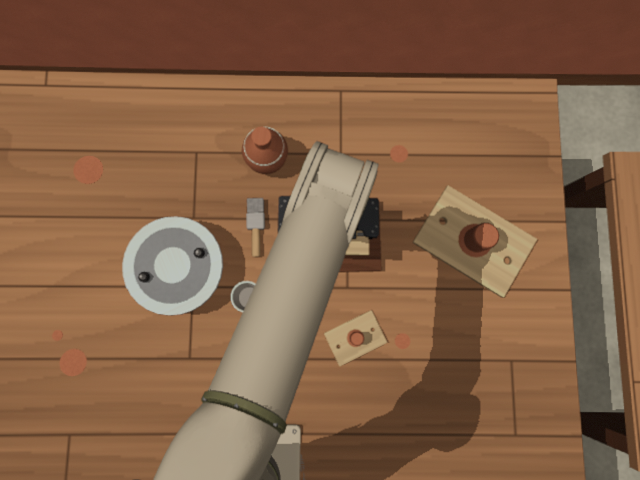

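```bash
python3 -m handwheel '[{"tx":42,"ty":-10,"tz":0,"yaw":0,"jaw":0},{"tx":42,"ty":-10,"tz":0,"yaw":0,"jaw":0},{"tx":42,"ty":-10,"tz":0,"yaw":0,"jaw":0},{"tx":42,"ty":-10,"tz":0,"yaw":0,"jaw":0},{"tx":42,"ty":-10,"tz":0,"yaw":0,"jaw":0},{"tx":42,"ty":-10,"tz":0,"yaw":0,"jaw":0},{"tx":42,"ty":-10,"tz":0,"yaw":0,"jaw":0},{"tx":42,"ty":-10,"tz":0,"yaw":-0.14,"jaw":0},{"tx":0,"ty":0,"tz":0,"yaw":-0.15,"jaw":0},{"tx":0,"ty":0,"tz":0,"yaw":-0.15,"jaw":0}]' && python3 -m handwheel '[{"tx":0,"ty":0,"tz":0,"yaw":0,"jaw":0}]'  && python3 -c "
from h import *
go([.4645,.1727,.16],1.5581+0.44)
"
```

```text
time: 6.88
tcp_pos: [0.4642, 0.1706, 0.1879]
ee_rot: [-1.691, -2.646, 0.004]
wrist_force: [-0.5, 0.1, -3.4]
gripper_width: 0.043
time: 7.0
tcp_pos: [0.4645, 0.1701, 0.1882]
ee_rot: [-1.701, -2.64, 0.003]
wrist_force: [0.1, 0.1, -3.6]
gripper_width: 0.0431
t 7.0 tcp [0.4645 0.1701 0.1882] ang 1.9971 tilt [-0.002  -0.0011] F [ 0.1  0.1 -3.6] M [ 0.05  0.03 -0.01] w 0.0431
mm to go [ 2.4  1.1 28.2] yaw -0.001
q [-0.76  0.08  0.33  1.89 -0.03  1.17  1.58]
```

```bash
python3 -m handwheel '[{"tx":2,"ty":1,"tz":16,"yaw":0,"jaw":0},{"tx":0,"ty":0,"tz":16,"yaw":0,"jaw":0},{"tx":0,"ty":0,"tz":0,"yaw":0,"jaw":0}]'  && python3 -c "
from h import *
go([.4645,.1727,.1535],1.5581+0.44)
for n in('top','scene'):
  i=snapshot(n)[:,:,::-1]; cv2.imwrite(f'pics/{n}3.png',i)
  i=i[190:330,90:260] if n=='top' else i[270:440,350:550]
  cv2.imwrite(f'pics/{n}3c.png',cv2.resize(i,None,fx=3.4,fy=3.4,interpolation=2))
"
```

```text
time: 7.38
tcp_pos: [0.464, 0.172, 0.1554]
ee_rot: [-1.701, -2.64, 0.005]
wrist_force: [-0.6, -0.9, -3.1]
gripper_width: 0.0433
t 7.38 tcp [0.464  0.172  0.1554] ang 1.997 tilt [-0.0032 -0.0019] F [-0.6 -0.9 -3.1] M [ 0.11  0.01 -0.03] w 0.0433
mm to go [0.4 0.7 1.9] yaw -0.0011
q [-0.75  0.12  0.33  1.93 -0.04  1.1   1.59]
```

View pics/scene3c.png

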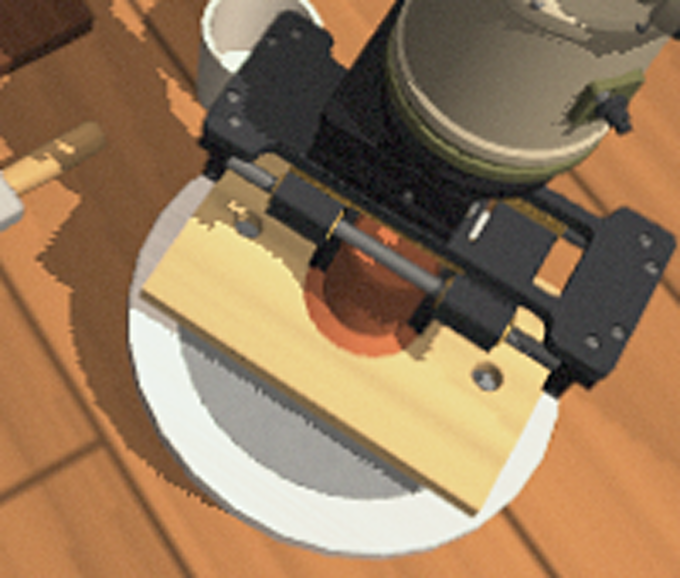

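View pics/top3c.png

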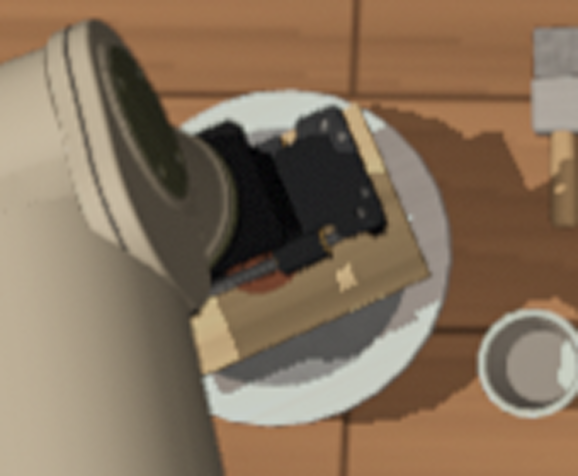

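```bash
python3 - <<'E'
from h import *
q=ray('scene',[(493.5,380.9),(422.6,337.1)],.1175); print(q.round(4),np.linalg.norm(q[0]-q[1]),q.mean(0)); d=q[0]-q[1]; print(np.arctan2(-d[0],d[1]))
a=0.43; w=np.array([.4645,.1727])
u=np.array([-np.sin(a),np.cos(a)])*.065
for c in((.4645,.1727),):
  P=[np.r_[w+u,.098],np.r_[w-u,.098],np.r_[w+u,.075],np.r_[w-u,.075]]
  for n in('scene','top'): print(n,proj(n,P).round(1).tolist())
s=cv2.imread('pics/scene3.png'); 
A=cv2.resize(s[325:350,408:440],None,fx=12,fy=12,interpolation=2);B=cv2.resize(s[368:393,478:510],None,fx=12,fy=12,interpolation=2)
cv2.imwrite('pics/holes3.png',np.hstack([A,B]))
E
```

```text
[[0.4394 0.2341 0.1175]
 [0.4953 0.1164 0.1175]] 0.13036526592144285 [0.46733844 0.17523676 0.1175    ]
0.44353789588264764
scene [[490.0, 383.2], [421.5, 339.6], [486.1, 387.9], [419.2, 345.0]]
top [[140.3, 275.5], [196.6, 251.0], [143.5, 276.3], [198.7, 252.2]]
```

View pics/holes3.png

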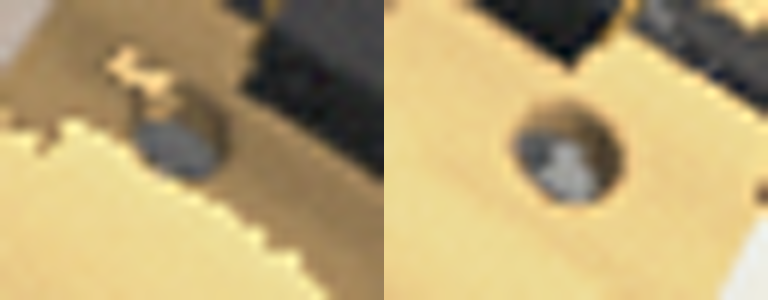

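```bash
python3 -m handwheel '[{"tx":0,"ty":-1,"tz":4,"yaw":0,"jaw":0},{"tx":0,"ty":0,"tz":4,"yaw":0,"jaw":0},{"tx":0,"ty":0,"tz":4,"yaw":0,"jaw":0},{"tx":0,"ty":0,"tz":0,"yaw":0,"jaw":0}]'  && python3 -c "
from h import *
go([.4645,.1727,.1295],1.5581+0.44)
for n in('scene',):
  i=snapshot(n)[:,:,::-1]; cv2.imwrite(f'pics/{n}4.png',i)
  i=i[270:440,350:550]
  cv2.imwrite(f'pics/{n}4c.png',cv2.resize(i,None,fx=3.4,fy=3.4,interpolation=2))
"
```

```text
time: 7.98
tcp_pos: [0.4641, 0.1721, 0.1452]
ee_rot: [-1.7, -2.642, 0.001]
wrist_force: [0.2, -0.3, -4.2]
gripper_width: 0.0436
t 7.97 tcp [0.4641 0.1721 0.1452] ang 1.998 tilt [-0.0006 -0.0002] F [ 0.2 -0.3 -4.2] M [0.01 0.01 0.02] w 0.0436
mm to go [ 0.4  0.6 15.7] yaw -0.0001
q [-0.75  0.13  0.33  1.94 -0.05  1.08  1.59]
```

View pics/scene4c.png

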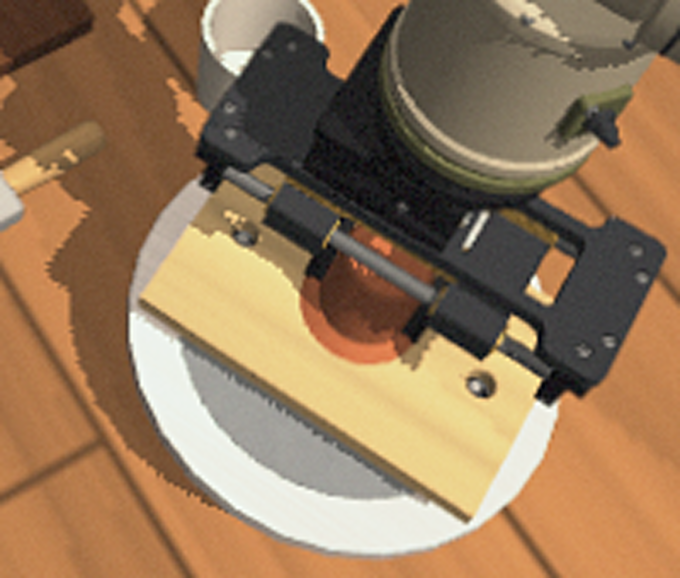

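Pin tips show inside both holes, at crop (481,384) and (246,233), and there is no contact force yet. I'll keep going down slowly.

```bash
python3 -m handwheel '[{"tx":0,"ty":0,"tz":3,"yaw":0,"jaw":0},{"tx":0,"ty":0,"tz":3,"yaw":0,"jaw":0},{"tx":0,"ty":0,"tz":0,"yaw":0,"jaw":0}]'  && python3 -c "
from h import *
go([.4645,.1727,.1295],1.5581+0.44)
for n in('scene',):
  i=snapshot(n)[:,:,::-1]; cv2.imwrite(f'pics/{n}5.png',i)
  s=i
A=cv2.resize(s[325:350,408:440],None,fx=12,fy=12,interpolation=2);B=cv2.resize(s[370:395,475:507],None,fx=12,fy=12,interpolation=2)
cv2.imwrite('pics/holes5.png',np.hstack([A,B]))
"
```

```text
time: 8.4
tcp_pos: [0.4641, 0.172, 0.1392]
ee_rot: [-1.7, -2.642, 0.001]
wrist_force: [0.2, -0.6, -3.3]
gripper_width: 0.0434
t 8.4 tcp [0.4641 0.172  0.1392] ang 1.9979 tilt [-0.0005 -0.0003] F [ 0.2 -0.6 -3.3] M [-0.12  0.13 -0.02] w 0.0434
mm to go [0.5 0.7 9.7] yaw -0.0002
q [-0.75  0.14  0.33  1.95 -0.05  1.07  1.6 ]
```

View pics/holes5.png

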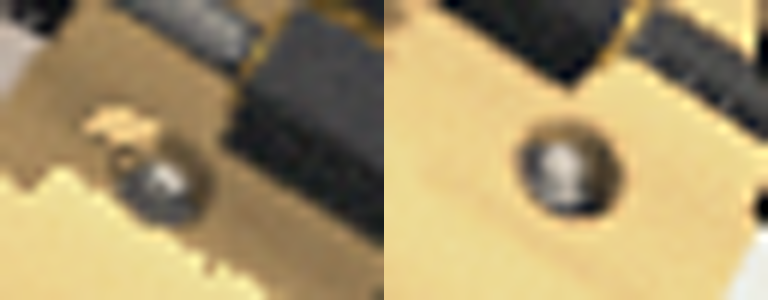

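```bash
python3 -m handwheel '[{"tx":0,"ty":0,"tz":2,"yaw":0,"jaw":0},{"tx":0,"ty":0,"tz":2,"yaw":0,"jaw":0},{"tx":0,"ty":0,"tz":0,"yaw":0,"jaw":0}]'  && python3 -c "
from h import *
go([.4645,.1727,.1295],1.5581+0.44)"; python3 -m handwheel '[{"tx":0,"ty":0,"tz":2,"yaw":0,"jaw":0},{"tx":0,"ty":0,"tz":2,"yaw":0,"jaw":0},{"tx":0,"ty":0,"tz":0,"yaw":0,"jaw":0}]'  && python3 -c "
from h import *
go([.4645,.1727,.1295],1.5581+0.44)"
```

```text
time: 8.82
tcp_pos: [0.4638, 0.1716, 0.135]
ee_rot: [-1.7, -2.641, 0.002]
wrist_force: [-3.5, -3.3, -3.3]
gripper_width: 0.0429
t 8.82 tcp [0.4638 0.1716 0.135 ] ang 1.9977 tilt [-0.0013 -0.001 ] F [-3.5 -3.3 -3.3] M [-0.91  0.77  0.07] w 0.0429
mm to go [0.7 1.1 5.5] yaw -0.0004
q [-0.75  0.14  0.33  1.95 -0.05  1.06  1.6 ]
time: 9.2
tcp_pos: [0.4637, 0.1716, 0.131]
ee_rot: [-1.7, -2.641, 0.003]
wrist_force: [-2.8, -3.1, -2.4]
gripper_width: 0.0432
t 9.2 tcp [0.4637 0.1716 0.131 ] ang 1.9977 tilt [-0.0015 -0.001 ] F [-2.8 -3.1 -2.4] M [-0.94  0.87 -0.  ] w 0.0432
mm to go [0.7 1.2 1.5] yaw -0.0004
q [-0.75  0.15  0.33  1.96 -0.05  1.05  1.6 ]
```

```bash
python3 -m handwheel '[{"tx":-0.4,"ty":-0.7,"tz":0,"yaw":0,"jaw":0},{"tx":0,"ty":0,"tz":2,"yaw":0,"jaw":0},{"tx":0,"ty":0,"tz":0,"yaw":0,"jaw":0}]' 60  && python3 -c "
from h import *
go([.4645,.1727,.1195],1.5581+0.44)"
```

```text
time: 9.57
tcp_pos: [0.4637, 0.1714, 0.1294]
ee_rot: [-1.7, -2.642, 0.0]
wrist_force: [-3.6, -3.8, -2.6]
gripper_width: 0.0431
t 9.57 tcp [0.4637 0.1714 0.1294] ang 1.9979 tilt [-0.0004 -0.0001] F [-3.6 -3.8 -2.6] M [-0.68  0.82  0.  ] w 0.0431
mm to go [0.8 1.3 9.9] yaw -0.0002
q [-0.75  0.15  0.33  1.96 -0.06  1.04  1.6 ]
```

```bash
python3 -m handwheel '[{"tx":0,"ty":0,"tz":2,"yaw":0,"jaw":0},{"tx":0,"ty":0,"tz":0,"yaw":0,"jaw":0}]'  && python3 -c "
from h import *
go([.4645,.1727,.1195],1.5581+0.44)"
```

```text
time: 9.82
tcp_pos: [0.4638, 0.1715, 0.1281]
ee_rot: [-1.7, -2.641, -0.0]
wrist_force: [-7.0, -3.6, 7.1]
gripper_width: 0.043
t 9.82 tcp [0.4638 0.1715 0.1281] ang 1.9978 tilt [-0.0002  0.0002] F [-7.  -3.6  7.1] M [-1.1   1.68 -0.01] w 0.043
mm to go [0.8 1.2 8.6] yaw -0.0003
q [-0.75  0.15  0.33  1.96 -0.06  1.04  1.6 ]
```

```bash
python3 -m handwheel '[{"tx":0,"ty":-1.5,"tz":0,"yaw":0,"jaw":0},{"tx":0,"ty":0,"tz":0,"yaw":0,"jaw":0}]'  && python3 -c "
from h import *
go([.4645,.1727,.1195],1.5581+0.44)"
```

```text
time: 10.07
tcp_pos: [0.4633, 0.1714, 0.1281]
ee_rot: [1.699, 2.641, 0.003]
wrist_force: [-0.3, -0.4, 1.4]
gripper_width: 0.0431
t 10.07 tcp [0.4633 0.1714 0.1281] ang 1.998 tilt [0.0021 0.0012] F [-0.3 -0.4  1.4] M [-0.29 -0.06 -0.03] w 0.0431
mm to go [0.7 1.6 8.6] yaw -0.0001
q [-0.75  0.15  0.33  1.96 -0.06  1.04  1.6 ]
```

Sideways force is gone. Pressing down in steps.

```bash
python3 -m handwheel '[{"tx":0,"ty":0,"tz":2,"yaw":0,"jaw":0},{"tx":0,"ty":0,"tz":1.5,"yaw":0,"jaw":0},{"tx":0,"ty":0,"tz":0,"yaw":0,"jaw":0}]'  && python3 -c "
from h import *
go([.4645,.1727,.1195],1.5581+0.44)"
```

```text
time: 10.45
tcp_pos: [0.4633, 0.1714, 0.1247]
ee_rot: [1.699, 2.641, 0.003]
wrist_force: [-0.1, -1.1, 4.3]
gripper_width: 0.043
t 10.45 tcp [0.4633 0.1714 0.1247] ang 1.9981 tilt [0.002  0.0011] F [-0.1 -1.1  4.3] M [-0.34 -0.05 -0.04] w 0.043
mm to go [0.7 1.6 5.2] yaw 0.0
q [-0.75  0.15  0.33  1.97 -0.06  1.03  1.6 ]
```

```bash
python3 -m handwheel '[{"tx":0,"ty":0,"tz":2,"yaw":0,"jaw":0},{"tx":0,"ty":0,"tz":0,"yaw":0,"jaw":0}]'  && python3 -c "
from h import *
go([.4645,.1727,.1195],1.5581+0.44)"
```

```text
time: 10.7
tcp_pos: [0.4633, 0.1714, 0.1226]
ee_rot: [1.699, 2.641, 0.003]
wrist_force: [0.4, -0.5, 3.7]
gripper_width: 0.0434
t 10.7 tcp [0.4633 0.1714 0.1226] ang 1.9981 tilt [0.0019 0.001 ] F [ 0.4 -0.5  3.7] M [-0.28 -0.21  0.03] w 0.0434
mm to go [0.7 1.6 3.1] yaw -0.0
q [-0.75  0.16  0.33  1.97 -0.06  1.03  1.6 ]
```

```bash
python3 -m handwheel '[{"tx":0,"ty":0,"tz":2,"yaw":0,"jaw":0},{"tx":0,"ty":0,"tz":0,"yaw":0,"jaw":0}]'  && python3 -c "
from h import *
go([.4645,.1727,.1195],1.5581+0.44)"
```

```text
time: 10.95
tcp_pos: [0.4632, 0.1714, 0.1205]
ee_rot: [1.699, 2.641, 0.003]
wrist_force: [2.0, -0.7, 4.2]
gripper_width: 0.0432
t 10.95 tcp [0.4632 0.1714 0.1205] ang 1.9981 tilt [0.0018 0.001 ] F [ 2.  -0.7  4.2] M [-0.19 -0.33  0.04] w 0.0432
mm to go [0.7 1.7 1. ] yaw 0.0
q [-0.75  0.16  0.33  1.97 -0.06  1.02  1.6 ]
```

```bash
python3 -m handwheel '[{"tx":0,"ty":0,"tz":1.5,"yaw":0,"jaw":0},{"tx":0,"ty":0,"tz":0,"yaw":0,"jaw":0}]'  && python3 -c "
from h import *
go([.4645,.1727,.1195],1.5581+0.44)"
```

```text
time: 11.2
tcp_pos: [0.4634, 0.1714, 0.1194]
ee_rot: [1.699, 2.641, 0.003]
wrist_force: [1.8, -0.9, 8.5]
gripper_width: 0.0428
t 11.2 tcp [0.4634 0.1714 0.1194] ang 1.998 tilt [0.002  0.0012] F [ 1.8 -0.9  8.5] M [-0.3  -0.07 -0.03] w 0.0428
mm to go [ 0.7  1.6 -0.1] yaw -0.0001
q [-0.75  0.16  0.33  1.97 -0.06  1.02  1.6 ]
```

Contact is stiffening at the height where it should seat. I'll press a little harder to confirm.

```bash
python3 -m handwheel '[{"tx":0,"ty":0,"tz":1.5,"yaw":0,"jaw":0},{"tx":0,"ty":0,"tz":0,"yaw":0,"jaw":0}]'  && python3 -c "
from h import *
go([.4645,.1727,.1195],1.5581+0.44)"
```

```text
time: 11.45
tcp_pos: [0.4634, 0.1714, 0.1193]
ee_rot: [1.7, 2.641, 0.004]
wrist_force: [-7.4, -4.0, 26.0]
gripper_width: 0.0429
t 11.45 tcp [0.4634 0.1714 0.1193] ang 1.9978 tilt [0.0018 0.0018] F [-7.4 -4.  26. ] M [-1.    1.6  -0.01] w 0.0429
mm to go [ 0.7  1.5 -0.2] yaw -0.0003
q [-0.75  0.16  0.33  1.97 -0.06  1.02  1.61]
```

```bash
python3 -m handwheel '[{"tx":0,"ty":0,"tz":1.5,"yaw":0,"jaw":0},{"tx":0,"ty":0,"tz":0,"yaw":0,"jaw":0}]'  && python3 -c "
from h import *
go([.4645,.1727,.1195],1.5581+0.44)
i=snapshot('scene')[:,:,::-1]; cv2.imwrite('pics/scene6.png',i)
cv2.imwrite('pics/scene6c.png',cv2.resize(i[270:440,350:550],None,fx=3.4,fy=3.4,interpolation=2))"
```

```text
time: 11.7
tcp_pos: [0.4635, 0.1714, 0.1192]
ee_rot: [1.7, 2.642, 0.005]
wrist_force: [-15.5, -8.2, 45.1]
gripper_width: 0.0429
t 11.7 tcp [0.4635 0.1714 0.1192] ang 1.9978 tilt [0.0018 0.0024] F [-15.5  -8.2  45.1] M [-1.84  3.24 -0.01] w 0.0429
mm to go [ 0.7  1.4 -0.3] yaw -0.0003
q [-0.75  0.16  0.33  1.97 -0.06  1.02  1.61]
```

View pics/scene6c.png

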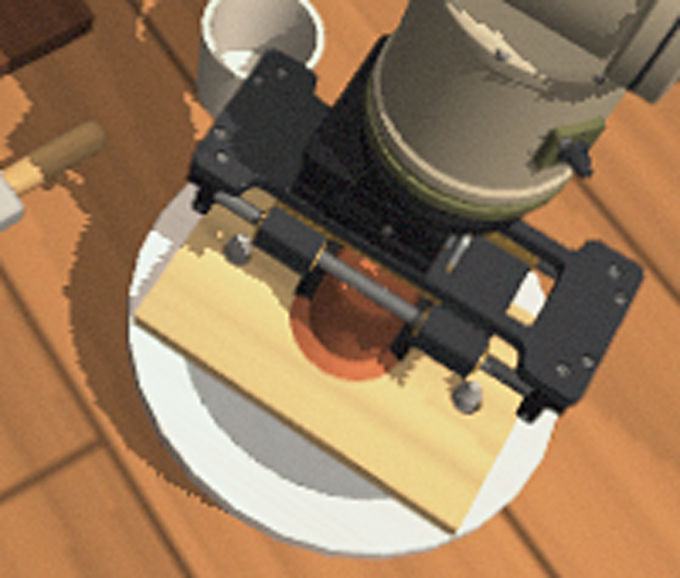

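The bat is at a hard stop and both pins stick out above it, at crop (468,397) and (237,248). I'll ease the press, open the jaws only part way to stay clear of the pins, then retreat.

```bash
python3 -m handwheel '[{"tx":0,"ty":0,"tz":-2,"yaw":0,"jaw":0},{"tx":0,"ty":0,"tz":-1.5,"yaw":0,"jaw":0},{"tx":0,"ty":0,"tz":0,"yaw":0,"jaw":68},{"tx":0,"ty":0,"tz":0,"yaw":0,"jaw":68},{"tx":0,"ty":0,"tz":0,"yaw":0,"jaw":68},{"tx":0,"ty":0,"tz":0,"yaw":0,"jaw":68},{"tx":0,"ty":0,"tz":0,"yaw":0,"jaw":68}]'  && python3 -c "
from h import *
go([.4645,.1727,.1195],1.5581+0.44)"
```

```text
time: 12.62
tcp_pos: [0.4624, 0.1709, 0.1189]
ee_rot: [-1.7, -2.642, 0.0]
wrist_force: [0.6, -1.1, -0.8]
gripper_width: 0.0592
t 12.62 tcp [0.4624 0.1709 0.1189] ang 1.998 tilt [-0.0002 -0.    ] F [ 0.6 -1.1 -0.8] M [0.1  0.03 0.02] w 0.0592
mm to go [ 0.8  2.7 -0.6] yaw -0.0001
q [-0.75  0.16  0.33  1.97 -0.06  1.02  1.6 ]
```

```bash
python3 -m handwheel '[{"tx":0,"ty":0,"tz":-10,"yaw":0,"jaw":68},{"tx":0,"ty":0,"tz":-30,"yaw":0,"jaw":68},{"tx":0,"ty":0,"tz":-40,"yaw":0,"jaw":68},{"tx":0,"ty":0,"tz":-40,"yaw":0,"jaw":68},{"tx":0,"ty":0,"tz":0,"yaw":0,"jaw":68}]'  && python3 -m handwheel '[{"tx":40,"ty":-10,"tz":0,"yaw":0,"jaw":68},{"tx":40,"ty":-10,"tz":0,"yaw":0,"jaw":68},{"tx":40,"ty":-10,"tz":0,"yaw":0,"jaw":68},{"tx":40,"ty":-10,"tz":0,"yaw":0,"jaw":68},{"tx":40,"ty":-10,"tz":0,"yaw":0,"jaw":68},{"tx":40,"ty":-10,"tz":0,"yaw":0,"jaw":68},{"tx":0,"ty":0,"tz":0,"yaw":0,"jaw":68}]' && python3 -c "
from h import *
for n in('top','scene'):
  i=snapshot(n)[:,:,::-1]; cv2.imwrite(f'pics/{n}7.png',i)
  i=i[190:330,90:260] if n=='top' else i[270:440,350:550]
  cv2.imwrite(f'pics/{n}7c.png',cv2.resize(i,None,fx=3.4,fy=3.4,interpolation=2))"
```

```text
time: 13.25
tcp_pos: [0.4639, 0.1715, 0.2427]
ee_rot: [1.699, 2.64, 0.009]
wrist_force: [0.8, 0.2, 0.1]
gripper_width: 0.0596
time: 14.12
tcp_pos: [0.306, 0.3664, 0.2385]
ee_rot: [-1.693, -2.646, 0.001]
wrist_force: [1.2, -0.3, -1.2]
gripper_width: 0.059
```

View pics/scene7.png

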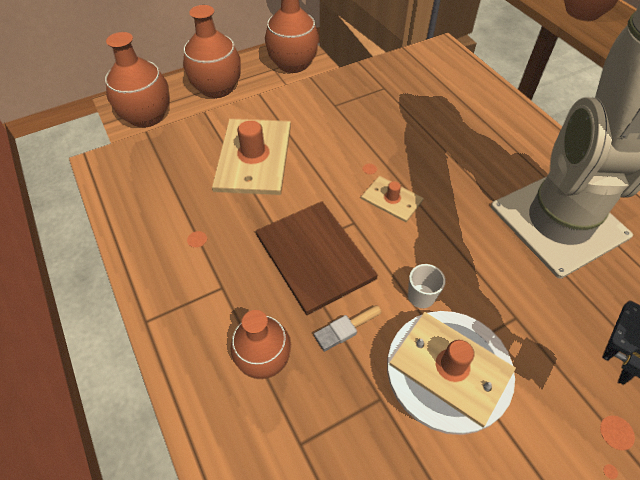

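View pics/scene7c.png

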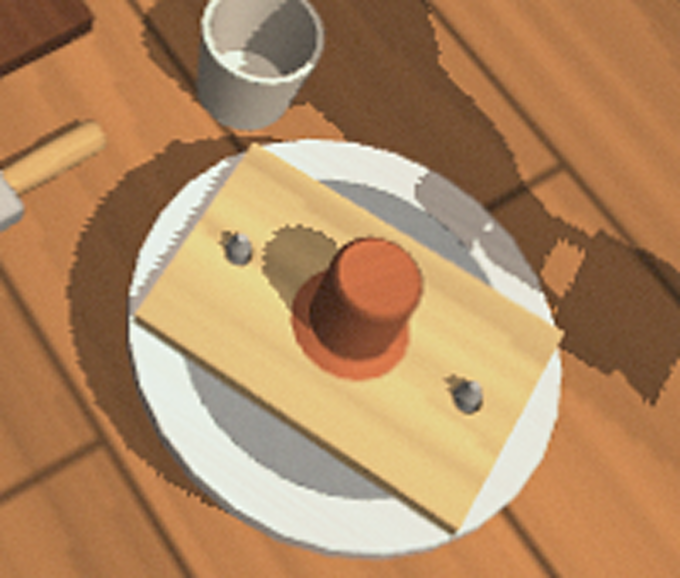

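View pics/top7c.png

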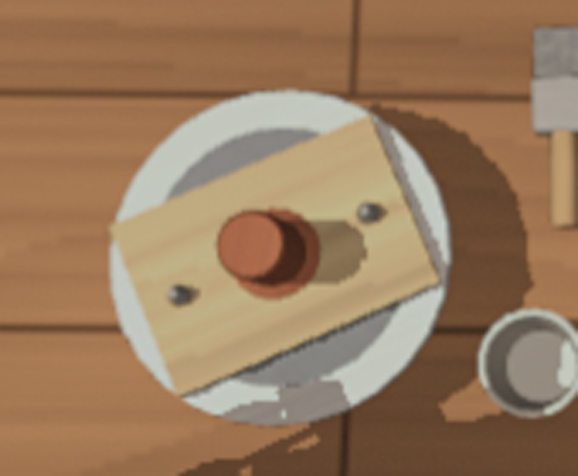

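The bat lies on the wheel with both pins through it, and the cup, jar and brush are where they were. I'll check that it's flat by triangulating the corners of its top face, where z should be 0.082, and check the bystanders by pixel difference.

```bash
python3 - <<'E'
from h import *
S=cv2.imread('pics/scene7.png');T=cv2.imread('pics/top7.png')
def corners(n,im,roi):
    x0,x1,y0,y1=roi; h,s,v=cv2.split(cv2.cvtColor(im[y0:y1,x0:x1],cv2.COLOR_BGR2HSV))
    m=((h>13)&(h<30)&(s>50)&(s<150)&(v>(140 if n=='scene' else 125))).astype(np.uint8); m=cv2.morphologyEx(m,cv2.MORPH_OPEN,np.ones((3,3)))
    c=max(cv2.findContours(m,0,cv2.CHAIN_APPROX_NONE)[0],key=cv2.contourArea); c=cv2.convexHull(c)
    a=cv2.approxPolyN(c,4)  if hasattr(cv2,'approxPolyN') else cv2.approxPolyDP(c,5,True)
    p=a.reshape(-1,2)+np.array([x0,y0]); q=ray(n,p,.082); print(n,p.tolist(),q.round(4).tolist()); return p,q
a=corners('scene',S,(380,525,305,440)); b=corners('top',T,(115,230,210,322))
def norm(n,p):
    K,d,R,t=cam(n); return cv2.undistortPoints(np.array(p,float).reshape(-1,1,2),K,d).reshape(-1,2).T, np.c_[R,t]
for i in range(4):
    j=np.argmin(np.linalg.norm(b[1]-a[1][i],axis=1)); u,P=norm('scene',a[0][i]); w,Q=norm('top',b[0][j])
    X=cv2.triangulatePoints(P,Q,u,w).ravel(); print((X[:3]/X[3]).round(4))
for n,pp in (('scene',[(418.8+.9,342.8),(487.5,386.5)]),('top',[(142.8,276.3),(198.6,252.2)])): print(ray(n,pp,.09).round(4).tolist())
for n,f,rois in(('scene',S,dict(jar=(230,292,305,380),brush=(310,383,305,350),cup=(405,447,262,310))),('top',T,dict(jar=(240,290,122,175),brush=(245,268,195,260)))):
  f0=cv2.imread(f'pics/{n}0.png')
  for k,(x0,x1,y0,y1) in rois.items(): print(n,k,(cv2.absdiff(f,f0)[y0:y1,x0:x1].max(2)>40).mean().round(4))
E
```

```text
scene [[516, 367], [484, 426], [388, 362], [424, 311]] [[0.372, 0.2294, 0.082], [0.4835, 0.2797, 0.082], [0.5593, 0.1153, 0.082], [0.4483, 0.0653, 0.082]]
top [[220, 272], [139, 309], [120, 256], [199, 223]] [[0.4474, 0.0638, 0.082], [0.3663, 0.2351, 0.082], [0.4811, 0.2833, 0.082], [0.5563, 0.1142, 0.082]]
[0.3687 0.232  0.0815]
[0.4824 0.2812 0.0831]
[0.5575 0.1146 0.0779]
[0.4474 0.0643 0.0797]
[[0.4945, 0.1148, 0.09], [0.4408, 0.233, 0.09]]
[[0.4364, 0.2288, 0.09], [0.4899, 0.1108, 0.09]]
scene jar 0.0
scene brush 0.0
scene cup 0.185
top jar 0.0
top brush 0.0
```

```bash
python3 -c "
from rig import *
print(job_done())"
```

```text
the job is handed in; nothing more can be done
None
```

The bat is on the banding wheel: both pins are through its holes, it is pressed down to the wheel head, and I let go of it. I handed the job in at about 14 s of the 64 s allowed, with the gripper well clear.

**How it went:** I chose the bat on the ware board, which measured 181 × 121 mm. I gripped it by the chuck, turned it about 0.44 rad to line up with the pins, and lowered it on. A sideways contact force built up on the pins, so I shifted the bat slightly to clear it and then pushed past the rubber rings.

**Seating:** The bat stopped hard at the expected height. In the last two pushes the vertical force rose from 26 to 45 N while the height changed only about 0.1 mm.

**Flatness:** The camera puts the four corners of the top face at 78–83 mm, where 82 mm is expected. I put that spread down to camera error of about 2–3 mm. A ring still up would lift its end by about 10 mm.

**Jar, brush and cup:** The jar and brush show no change in either picture. The automatic check did flag 18% of the cup's area as changed in the scene view. I put that down to the arm's shadow, because by eye the cup is in the same place in both views.

**Disagreement:** The two cameras differed by a few millimetres on where the pins are, so I used the contact forces for the final alignment.

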